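Empty the filter of the aquaponics model

ROBOT

A 6-joint arm with a two-finger parallel gripper is mounted at the origin on the work surface. World frame = base frame: x ahead of the robot, y to its left, z up, the work surface at z = 0. Lengths are in m, angles in rad, forces in N, time in s.
With the tool pointing down it reaches from about 0.3 to 0.875 m from the base axis. Payload 6.4 kg.
Tool frame: the origin (TCP) lies midway between the tips of the shut fingers; the grasp point (between the pads) lies arm.grasp_offset behind it (arm.grasp_offset is the distance from the TCP to the grasp point, in m); x points along the fingers, z is the direction in which the jaws open and shut, and the axes are right-handed (so a half turn about x gives the same grasp; the last joint's range is limited). The gripper opens to 88 mm and grips with 3 to 60 N. Pads are 18 mm wide; open, the fingers measure 123 mm over their backs; the gripper's body (75 mm by 187 mm) begins 45 mm behind the grasp point.
Start: joints at [1.025, 0.181, 1.607, -0, 1.354, -0.206], TCP at [0.192, 0.542, 0.239] pointing down, gripper open.
Joint ranges: [-2.99, 2.99], [-0.89, 2.07], [0.3, 2.58], [-1.14, 4.28], [0, 2.63], [-3.12, 3.12]. Speed limits (rad/s): [2.57, 2.57, 3.01, 3.14, 3.14, 3.14].

INTERFACE

Orientations are given as [roll, pitch, yaw] about the fixed x, y, z axes, in that order (R = Rz(yaw) Ry(pitch) Rx(roll)).
In Python, from rig import telemetry, eyes, ticket, arm gives the robot as it stands.
- The arm moves only by the tool servo_tool, never from a script. Its argument "moves" is a list that holds one entry, the list of rows, each a list of 7 numbers: the opening in per cent of the stroke, from 0 (shut) to 100 (fully open), then the shift along the tool's x, y, z in m, then the turn, a rotation vector about the tool's x, y, z in degrees. A call has 1 to 20 rows; each row shifts and turns the commanded pose from where the row before left it, along the tool's axes as they then stand; what a row does not reach is not made up. A row lasts 1/8 s, in which the tool goes at most 62.5 mm and 10.7 degrees, less where a joint would pass 70% of its speed; a pose out of reach is approached as far as the arm can. A call with a gripper value outside its range is refused whole. The fingers move at their own pace and stop on an object; "squeeze" is the grip in N (left out, the last holds). Time passes only in rows, so rows that do not move let the fingers close. It gives the time, the measured TCP pose, the force and the opening at its end, in the units of the state.
- telemetry.get_obs(): the state, without advancing time (a new reading comes with each control period).
- eyes.get_image(name): name is "scene" or "side" or "wrist"; returns the picture (480x640x3 uint8, red, green, blue); there is no depth.
- eyes.get_calibration(name): a dict with "mtx" (3x3 intrinsics, pixels), "cam_to_world" (4x4, takes a point from camera to world coordinates). Camera axes: x right, y down, z forward; pixel columns grow to the right and rows downward; lengths in m; the calibration is good to about 2 mm. A picture is of the moment at which its call begins: read the wrist's pose just before it. get_calibration takes no time and is no camera call; for the wrist camera it gives the pose at the moment of the call.
- ticket.job_done(): hands the job in, once; it reports no verdict.
The state is a dict: "time_s": time; "joint_pos": joint angles; "qd": joint speeds; "joint_efforts": joint torques, N m; "position": TCP position; "ee_rot": TCP orientation; "force": force on the tool from outside, world axes, zero at the start; "torque": the same for the moment, N m; "grip_width": opening from 0.0 (shut) to 1.0 (fully open).
Only numpy, scipy, OpenCV 4.12 (cv2) and the standard library are available. Lean on these libraries where they do the work, as an engineer would, in place of code of your own. Each camera call takes 0.05 s, during which the arm holds its last target.

TASK

On the science-fair table, open the filter case by swinging its lid back past upright so that it stays open by itself. Lift the yellow tray out level with all four clay pucks on it, tip the pucks off its open end into the clear rinse tub, then gently set the empty tray upright on the grey drying pad. Leave the jar and the beaker where they are, and the lid open.

Things in the scene. Friction and masses are not known exactly. Their poses are not given: they have to be found in the camera images.
- case: Fixed clamshell filter case: a white open box 152 (x) x 176 (y) x 50 mm tall, walls and floor 5 mm, under a blue hinged lid. Origin: centre of its underside on the table; z up, x points away from its loop handle towards its hinge, y to the left. Its place and yaw vary.
- lid (a joint): Angle of the blue lid, rad: 0 shut, grows as the handle rises and swings over to the case's +x side; 1.57 upright, stop at 1.95. Free hinge: let go before upright the lid (0.2 kg) falls shut; let go past about 1.7 it falls back on its stop and stays. A shell 152 x 176 mm, 35 mm deep, hollow side down when shut: the shut case is 85 mm tall.
- lid_handle (a point): Middle of the bar of the lid's black loop handle: round, 10 mm thick, 110 mm long along the case's y axis, 40 mm out from the lid's front edge, 60 mm above the table when shut, open space round it. A grip may turn about the bar. In the lid's frame it lies 192 mm from the hinge line towards -x and 10 mm above it. Axes as the case's, turned with the lid.
- lid_hinge (a point): Middle of the hinge line, at the case's far (+x) rim, 76 mm from the case's origin and 50 mm above the table. The line runs along the case's y axis; the point turns with the lid. Open on its stop, the lid and handle stand up to 230 mm above the table and reach 90 mm beyond the hinge line: carry the tray round its near side.
- tray: Loose yellow tray 110 (x) x 92 (y) mm, 0.12 kg; floor 4 mm, slippery: pucks slide at about 13 to 20 degrees of tilt. Walls 4 mm thick, up to 20 mm above the underside, on +x, +y and -y; open at -x, no lip. Origin: centre of its underside; z up. Starts on the case's floor (5 mm up), hidden by the lid, within 9 mm of the case's middle and 0.12 rad of its yaw.
- tray_grip (a point): Where to hold the tray: on its upright middle fin, 52 mm above the tray's underside, straight over its origin; axes as the tray's. The fin is 50 mm long (tray x), 10 mm thick (y), its top 68 mm above the underside. Fingertips reaching 25 mm lower still clear the pucks.
- puck0: A loose terracotta clay filter puck, an upright cylinder 26 mm across and 18 mm tall, 18 g (mass varies a little). Origin: centre of its flat underside, z along its axis. It starts standing on the floor of the tray, left of the fin near the open end.
- puck1: A loose terracotta clay filter puck, an upright cylinder 26 mm across and 18 mm tall, 18 g (mass varies a little). Origin: centre of its flat underside, z along its axis. It starts standing on the floor of the tray, left of the fin near the back wall.
- puck2: A loose terracotta clay filter puck, an upright cylinder 26 mm across and 18 mm tall, 18 g (mass varies a little). Origin: centre of its flat underside, z along its axis. It starts standing on the floor of the tray, right of the fin near the open end.
- puck3: A loose terracotta clay filter puck, an upright cylinder 26 mm across and 18 mm tall, 18 g (mass varies a little). Origin: centre of its flat underside, z along its axis. It starts standing on the floor of the tray, right of the fin near the back wall.
- tub: Fixed clear plastic rinse tub, an open box 220 (x) x 190 (y) x 85 mm tall, walls and floor 4 mm, with a white liner on its floor. Origin: centre of its underside, z up. It stands to one side of the case, left or right.
- pad: Fixed grey drying pad with dark ribs, 190 (x) x 160 (y) mm and 4 mm thick. Origin: centre of its underside, z up. It lies on the other side of the case from the tub.
- food_jar: Closed jar with an orange cap, 52 mm across, 85 mm tall. A bystander: leave it alone. Origin: centre of its underside.
- beaker: Empty clear plastic cup, 64 mm across, 75 mm tall. A bystander: leave it alone. Origin: centre of its underside.
There are look-alikes about, which are no part of the job. Of the things like the pad, leave any that is pink or turquoise; of the rest the larger one is meant.

How it is judged:
On the way, in this order (a step that is already met when the one before it is completed fails the run):
1. the lid stands open past upright, resting back by itself (hinge above 1.8 rad, not held by the fingers) (value of joint lid above 1.8 rad and contact force between the fingers and lid below 0.1 N), for 0.3 s.
2. the tray is lifted clear of the case (underside over 75 mm above the table), level within 0.2 rad, with all four pucks on it (height (world z) of tray above 0.075 m and angle between tray's own z axis and vertical below 0.2 rad and horizontal distance between each of puck0, puck1, puck2, puck3 and tray below 0.07 m and z of puck0 in the frame of tray between 0 and 0.03 m and z of puck1 in the frame of tray between 0 and 0.03 m and z of puck2 in the frame of tray between 0 and 0.03 m and z of puck3 in the frame of tray between 0 and 0.03 m), for 0.1 s.
3. the tray is tipped by more than 0.2 rad at the tub, its middle within 200 mm of the tub's (angle between tray's own z axis and vertical above 0.2 rad and horizontal distance between tray and tub below 0.2 m).
4. all four pucks are inside the tub (x of puck0 in the frame of tub between -0.112 and 0.112 m and y of puck0 in the frame of tub between -0.097 and 0.097 m and z of each of puck0, puck1, puck2, puck3 in the frame of tub below 0.07 m and x of puck1 in the frame of tub between -0.112 and 0.112 m and y of puck1 in the frame of tub between -0.097 and 0.097 m and x of puck2 in the frame of tub between -0.112 and 0.112 m and y of puck2 in the frame of tub between -0.097 and 0.097 m and x of puck3 in the frame of tub between -0.112 and 0.112 m and y of puck3 in the frame of tub between -0.097 and 0.097 m), for 0.1 s.
At the end, for the whole second after the job is handed in: The lid rests open past upright (above 1.8 rad); all four pucks lie at rest inside the tub; the empty tray stands upright (within 0.12 rad) and at rest on the pad, its middle within 70 mm (pad x) and 60 mm (pad y) of the pad's middle (all of step 4 and value of joint lid above 1.8 rad and linear speed of each of puck0, puck1, puck2, puck3 below 0.05 m/s and x of tray in the frame of pad between -0.07 and 0.07 m and y of tray in the frame of pad between -0.06 and 0.06 m and z of tray in the frame of pad below 0.01 m and angle between tray's own z axis and vertical below 0.12 rad and linear speed of tray below 0.03 m/s); the robot touches nothing.
It fails at once if the jar is shifted by more than 40 mm (distance of food_jar from where it was at the start of the episode above 0.04 m).
It fails at once if the beaker is shifted by more than 40 mm (distance of beaker from where it was at the start of the episode above 0.04 m).
It fails at once if the tray is dropped (falls faster than 0.75 m/s with no finger on it) (linear speed of tray above 0.75 m/s and contact force between the fingers and tray below 0.05 N).
It also fails if it takes over 67 s, if anything falls off the work surface, if the arm or the gripper's body presses on something with over 40 N, if the wrist force passes 120 N, or if a joint passes its speed limit or range.

## Working session

There is one attempt and no reset: what is moved stays moved. The work goes in short steps, Python scripts to look and compute and a tool call to move; the robot and the scene stay as the last step left them, time stands still between calls to the robot, and variables do not carry over. Pictures are saved under pics/ and viewed, and the job is handed in when it is done.

Besides the shell and the picture viewer there is one more tool, called as name(argument=value, ...), one argument or row to a line, values as JSON. servo_tool: Moves the arm, as the interface text tells. Its arguments: {"type":"object","properties":{"moves":{"type":"array","items":{"type":"array","items":{"type":"array","items":{"type":"number"}}}},"squeeze":{"type":"number"}},"required":["moves"]}

```bash
ls; mkdir -p pics
python3 - <<'E'
from rig import telemetry, eyes, ticket, arm
import cv2,numpy as np
print(telemetry.get_obs()); print(arm.grasp_offset)
for n in ["scene","side","wrist"]:
    c=eyes.get_calibration(n); print(n,np.round(c["mtx"],1).tolist(),np.round(c["cam_to_world"],4).tolist())
    cv2.imwrite(f"pics/{n}0.png",eyes.get_image(n)[:,:,::-1])
E
```

```text
pics
{'time_s': 0.0, 'joint_pos': array([ 1.02469645e+00,  1.81508965e-01,  1.60797735e+00,  1.59401149e-05,
        1.35382003e+00, -2.06311291e-01]), 'qd': array([ 1.06647923e-03, -3.74912179e-04,  8.94701908e-05,  3.55511454e-04,
       -5.41977328e-04, -5.43691046e-04]), 'joint_efforts': array([-3.05033773e-04, -4.33835793e+01, -3.41870320e+01,  7.02769845e-02,
        3.82042048e-02, -1.34580378e-04]), 'position': array([0.19134559, 0.54166935, 0.237843  ]), 'ee_rot': array([ 2.92620154,  1.56908256, -2.12597947]), 'force': array([0.68346166, 0.69959918, 0.30043167]), 'torque': array([ 0.0135263 , -0.03325095, -0.03601945]), 'grip_width': 1.0014883820986102}
0.0187
scene [[483.9, 0.0, 323.0], [0.0, 483.9, 244.8], [0.0, 0.0, 1.0]] [[0.1943, 0.6576, -0.7279, 1.4307], [0.9809, -0.1217, 0.1519, -0.3381], [0.0113, -0.7435, -0.6686, 0.9936], [0.0, 0.0, 0.0, 1.0]]
side [[598.5, 0.0, 322.9], [0.0, 598.5, 238.0], [0.0, 0.0, 1.0]] [[0.8061, -0.4373, 0.3987, -0.2608], [-0.5916, -0.6118, 0.5251, -1.0586], [0.0143, -0.6591, -0.7519, 1.3937], [0.0, 0.0, 0.0, 1.0]]
wrist [[407.1, 0.0, 318.4], [0.0, 407.1, 240.3], [0.0, 0.0, 1.0]] [[0.3329, 0.8967, 0.2917, 0.1156], [0.943, -0.316, -0.1047, 0.5689], [-0.0017, 0.3099, -0.9508, 0.3832], [0.0, 0.0, 0.0, 1.0]]
```

View pics/scene0.png

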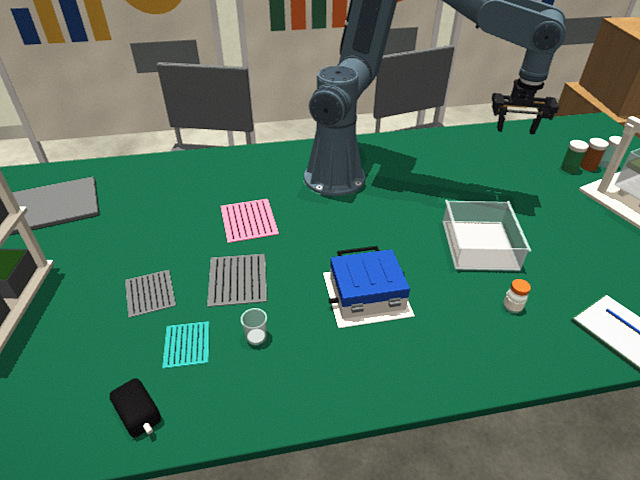

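View pics/side0.png

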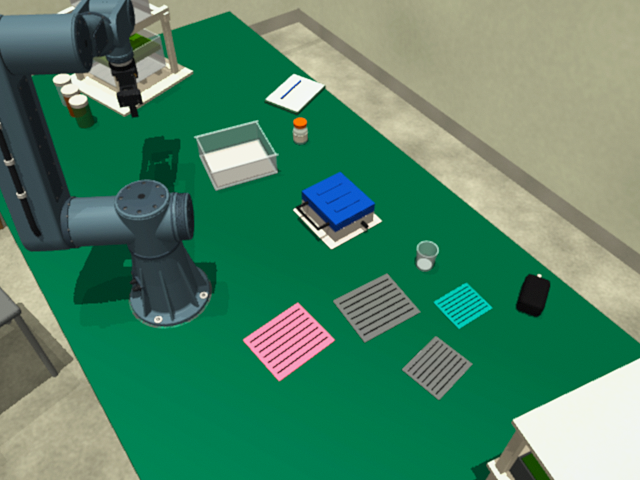

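View pics/wrist0.png

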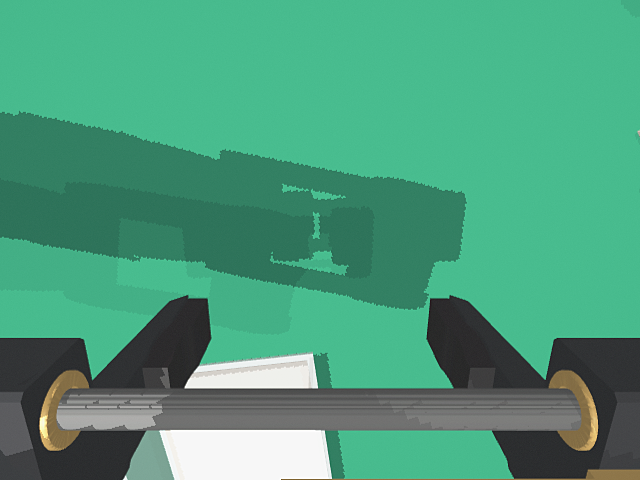

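Candidates: pad-like things in the scene view are grey large (237,279), grey small (150,293), pink (248,220), turquoise (187,344) and a plain slab (55,205). I take the large ribbed grey one. There is one case at (369,283), handle at (358,252), and one tub at (484,238). I'll check with enlarged crops.

Run:
```python
import cv2
a=cv2.imread("pics/scene0.png"); b=cv2.imread("pics/side0.png")
def c(im,x,y,w,h,s,n): cv2.imwrite(f"pics/{n}.png",cv2.resize(im[y:y+h,x:x+w],None,fx=s,fy=s,interpolation=cv2.INTER_CUBIC))
c(a,315,235,120,95,6,"c_scase"); c(b,285,165,110,90,6,"c_dcase")
c(a,110,190,180,150,4,"c_spad"); c(b,320,260,160,150,4,"c_dpad")
c(a,430,190,120,95,6,"c_stub"); c(b,185,110,130,90,6,"c_dtub")
```

```text
(no output)
```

View pics/c_scase.png

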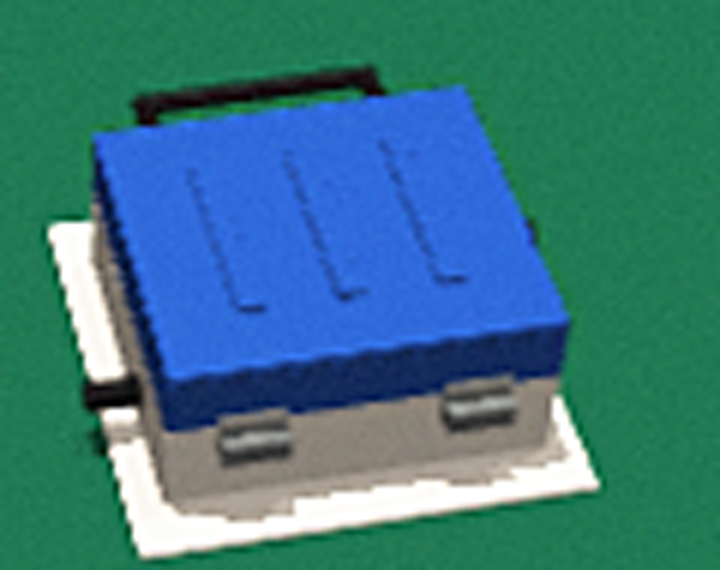

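View pics/c_dcase.png

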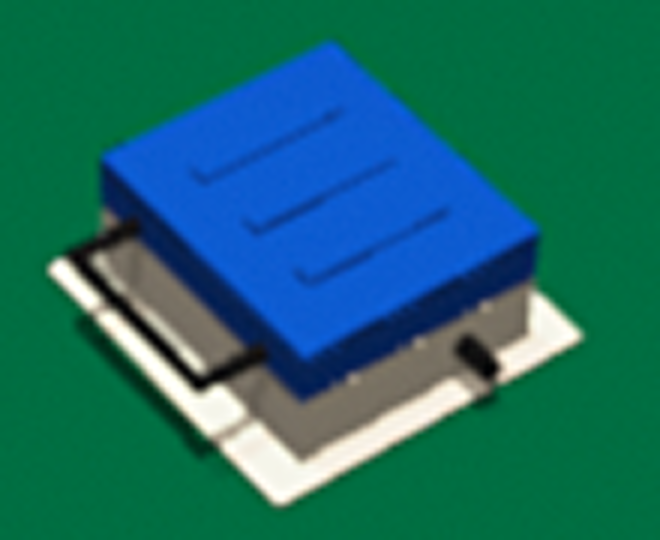

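View pics/c_spad.png

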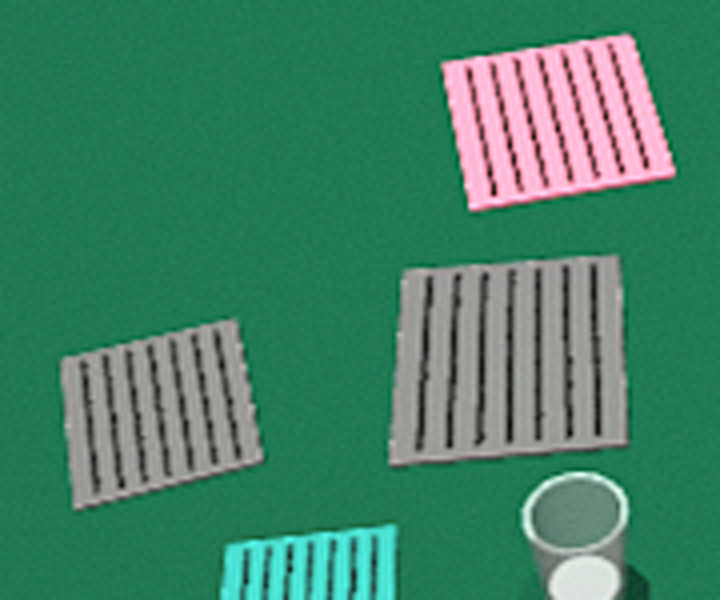

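View pics/c_stub.png

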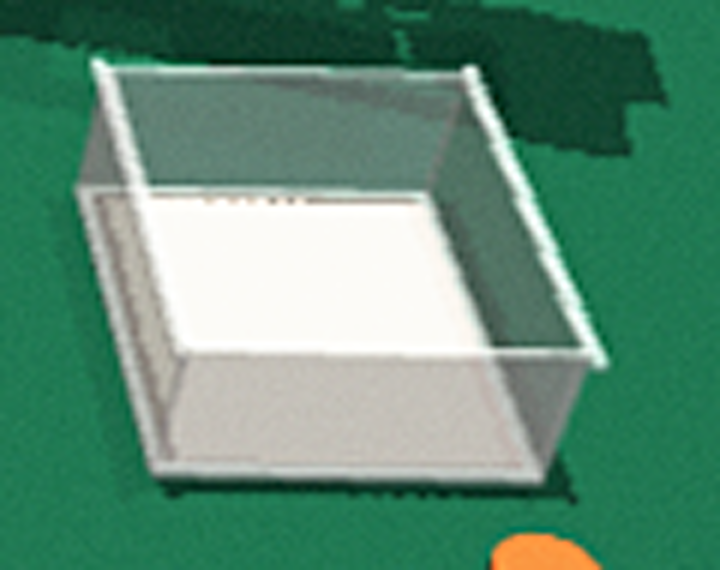

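View pics/c_dtub.png

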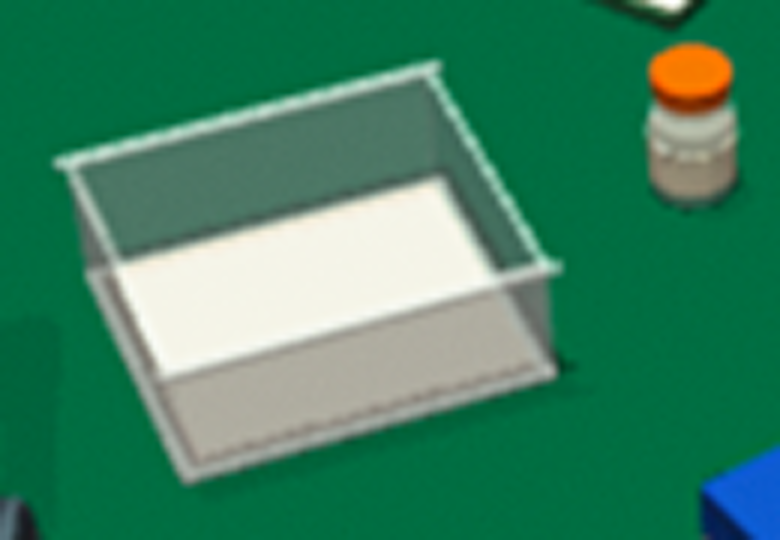

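View pics/c_dpad.png

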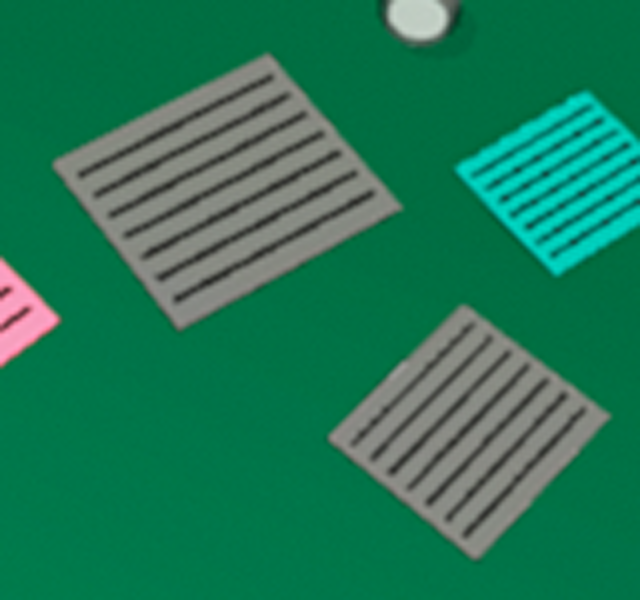

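The crops confirm it: the large grey ribbed pad is at scene (237,279), the blue-lidded case has its handle on the robot side, and the tub rim is clear. Next I fit poses from corner pixels in both views.

```bash
cat > h.py <<'E'
import numpy as np
from scipy.optimize import least_squares
from scipy.spatial.transform import Rotation as R
from rig import telemetry, eyes
def proj(n,P,c=None):
    c=c or eyes.get_calibration(n); T=np.linalg.inv(c["cam_to_world"]); q=np.c_[P,np.ones(len(P))]@T.T
    q=q[:,:3]@np.array(c["mtx"]).T; return q[:,:2]/q[:,2:]
def ray(n,uv,z,c=None):
    c=c or eyes.get_calibration(n); M=np.array(c["cam_to_world"]); d=M[:3,:3]@np.linalg.solve(c["mtx"],[uv[0],uv[1],1]); o=M[:3,3]
    return o+d*(z-o[2])/d[2]
def world(p,L):
    c,s=np.cos(p[2]),np.sin(p[2]); L=np.array(L,float); return np.c_[p[0]+c*L[:,0]-s*L[:,1],p[1]+s*L[:,0]+c*L[:,1],L[:,2]]
def fit(views,p0,cals={}):
    # views: list (name, Lpts, uv)
    cs={n:cals.get(n) or eyes.get_calibration(n) for n,_,_ in views}
    f=lambda p: np.concatenate([(proj(n,world(p,L),cs[n])-np.array(u)).ravel() for n,L,u in views])
    r=least_squares(f,p0); return r.x,np.round(r.fun,1)
E
python3 - <<'E'
from h import *
def box(x,y,z): return [[-x/2,y/2,z],[-x/2,-y/2,z],[x/2,-y/2,z],[x/2,y/2,z]]
b=box(.152,.176,.085)
# scene view: right in image = +y ; near robot = top
L_s=[b[1],b[0],b[3],b[2]]   # TL,TR,BR,BL of image
S=[(330.8,257.5),(392.5,249.7),(409.7,288.7),(343,298.7)]
D=[(302,191.7),(340.3,172),(375,204.3),(335.8,225)]; L_d=[b[0],b[3],b[2],b[1]]
h=[[-.116,-.05,.06],[-.116,.05,.06]]
print(ray("scene",(369,275),.085))
print("case",fit([("scene",L_s+h,S+[(337.5,252.5),(377,247.5)]),("side",L_d+h[::-1],D+[(297.5,207.8),(318.8,228.8)])],[.6,.05,0]))
b=box(.22,.19,.085)
for nm in [0]:
  S=[(446.3,201.3),(508.7,201.7),(529.5,250),(460,248.3)];D=[(195.8,137),(257.5,121.3),(276.7,154.5),(210.8,173.3)]
  print("tub",fit([("scene",[b[1],b[0],b[3],b[2]],S),("side",[b[0],b[3],b[2],b[1]],D)],[.5,.3,0]))
b=box(.19,.16,.004)
S=[(211.3,257.5),(264.5,254.3),(267,300.5),(207.5,305.8)];D=[(333.8,300.5),(387,273.8),(420.5,311.8),(365,342)]
print("pad",fit([("scene",[b[1],b[0],b[3],b[2]],S),("side",[b[0],b[3],b[2],b[1]],D)],[.5,-.2,0]))
print("jar",ray("scene",(516,305),.0),ray("side",(300,139),0)); print("beaker",ray("scene",(256,337),0),ray("side",(426,266),0))
E
```

```text
[ 0.58008292 -0.03572681  0.085     ]
case (array([ 5.71686043e-01, -3.48929562e-02,  4.02915852e-04]), array([-0.8, -0. , -0.7, -0.2, -0.1,  0.3, -0.5, -0.1,  2.5,  0.1, -3. ,
        0.8, -0.4, -1.2, -0. , -0.6,  0.1, -1.2, -0.2, -0.7,  0.7,  0.8,
       -1.7, -0.7]))
tub (array([ 0.4387765 ,  0.35970072, -0.22004653]), array([ 0.7, -0.3, -0.9,  0.7, -1.3, -0.1,  0.1, -0.1, -0.2, -0.3, -0.6,
       -0.2, -0.6, -0.3,  1.1, -1.7]))
pad (array([ 0.44849979, -0.37962913, -0.07623281]), array([-1. , -0. ,  0.1, -0.8, -0.3,  0.7, -0.9,  0.3, -1.2, -0.3, -0. ,
       -1.1,  0.1, -0.5, -0.4, -0. ]))
jar [0.68401044 0.3552795  0.        ] [0.69263573 0.34725446 0.        ]
beaker [ 0.6602367  -0.34671207  0.        ] [ 6.62780090e-01 -3.53689877e-01  2.22044605e-16]
```

```bash
cat >> h.py <<'E'
def cur():
    o=telemetry.get_obs(); return np.array(o["position"]),R.from_euler("xyz",o["ee_rot"]),o
def rel(p,Rm,tp,tR):
    """shift in current tool axes, rotvec (deg) in tool axes"""
    return Rm.inv().apply(np.array(tp)-p), (Rm.inv()*tR).as_rotvec(degrees=True)
def down(jaw_yaw):
    z=np.array([np.cos(jaw_yaw),np.sin(jaw_yaw),0]);x=np.array([0,0,-1.]);return R.from_matrix(np.c_[x,np.cross(z,x),z])
E
python3 - <<'E'
from h import *
p,Rm,o=cur(); print(p,o["joint_pos"][5]); print(np.round(Rm.as_matrix(),3))
for a in (0,np.pi): print(a,rel(p,Rm,[.456,-.035,.16],down(a)))
E
```

```text
[0.19140362 0.5417632  0.23800583] -0.20630173322538173
[[-0.001 -0.943  0.333]
 [-0.001  0.333  0.943]
 [-1.     0.    -0.001]]
0 (array([ 0.07853209, -0.44169633, -0.45550962]), array([ 7.05338213e+01, -7.71164845e-02,  3.70818718e-02]))
3.141592653589793 (array([ 0.07853209, -0.44169633, -0.45550962]), array([-1.09466146e+02, -4.06976843e-02, -8.46360279e-02]))
```

servo_tool(
  moves=[
    [[35,0.003,-0.02,-0.02,0,0,0],[35,0.003,-0.038,-0.039,0,0,0],[35,0.003,-0.038,-0.039,0,0,0],[35,0.003,-0.038,-0.039,0,0,0],[35,0.003,-0.038,-0.039,0,0,0],[35,0.003,-0.038,-0.039,0,0,0],[35,0.003,-0.038,-0.039,0,0,0],[35,0.003,-0.038,-0.039,0,0,0],[35,0.003,-0.038,-0.04,0,0,0],[35,0.003,-0.038,-0.04,0,0,0],[35,0.003,-0.038,-0.04,0,0,0],[35,0.003,-0.038,-0.04,0,0,0],[35,0,-0.004,-0.003,8.8,0,0],[35,0,0,0,8.8,0,0],[35,0,0,0,8.8,0,0],[35,0,0,0,8.8,0,0],[35,0,0,0,8.8,0,0],[35,0,0,0,8.8,0,0],[35,0,0,0,8.8,0,0],[35,0,0,0,8.8,0,0]],
  ],
  squeeze=12,
)

```text
time_s: 2.65
position: [0.4562, -0.035, 0.2025]
ee_rot: [2.827, 1.57, 2.824]
force: [-0.2, -0.1, -0.3]
grip_width: 0.355
```

Run:
```python
from h import *
import cv2
c=eyes.get_calibration("wrist"); im=eyes.get_image("wrist")[:,:,::-1].copy()
cv2.imwrite("pics/wrist1.png",im)
print(np.array(c["cam_to_world"]).tolist())
p,Rm,o=cur(); print(o["time_s"],p,o["grip_width"],o["joint_pos"])
b=[[x,y,.085] for x in(-.076,.076) for y in(-.088,.088)]+[[-.116,-.055,.06],[-.116,.055,.06]]
print(np.round(proj("wrist",world([.5717,-.035,0],b),c)))
```

```text
[[0.9999956733764812, -0.0016767896989547371, -0.002416941170363359, 0.4569379201537358], [-0.002345379368119526, -0.9503951378955692, -0.31103630183642433, 0.045997372830454554], [-0.0017755066699726776, 0.3110406247434009, -0.9503949586015792, 0.34778495283824673], [0.0, 0.0, 0.0, 1.0]]
2.7 [ 0.45617854 -0.03503162  0.20249588] 0.3458995821226454 [-3.37070530e-01 -5.09851143e-02  1.92894566e+00  2.97674956e-05
  1.26408535e+00 -3.28322658e-01]
[[372. 346.]
 [383.  95.]
 [577. 346.]
 [633.  94.]
 [318. 291.]
 [317. 147.]]
```

View pics/wrist1.png

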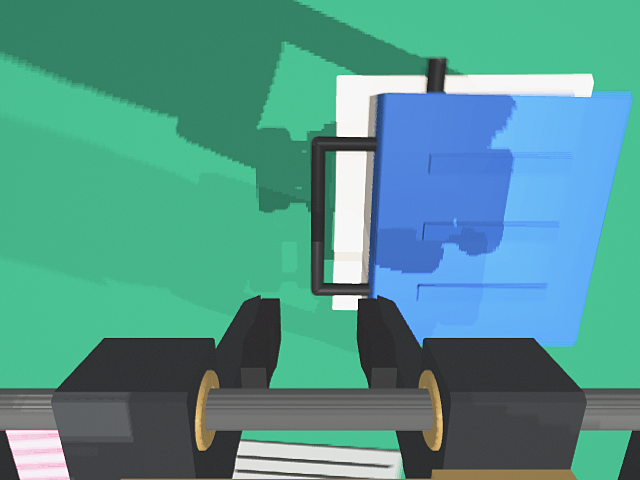

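The wrist view shows the handle bar at u≈318, v 138–293, and the lid corners where predicted, so the case pose holds within about 2 mm. Next I descend and grip the bar.

servo_tool(
  moves=[
    [[35,0.02,0,0,0,0,0],[35,0.035,0,0,0,0,0],[35,0.035,0,0,0,0,0],[35,0.03,0,0,0,0,0],[35,0.02,0,0,0,0,0],[35,0.015,0,0,0,0,0],[35,0.006,0,0,0,0,0],[35,0,0,0,0,0,0],[5,0,0,0,0,0,0],[5,0,0,0,0,0,0],[5,0,0,0,0,0,0],[5,0,0,0,0,0,0],[5,0,0,0,0,0,0]],
  ],
  squeeze=12,
)

```text
time_s: 4.32
position: [0.4554, -0.0351, 0.042]
ee_rot: [-3.075, 1.569, -3.072]
force: [-6.1, -1.6, 6.9]
grip_width: 0.099
```

Run:
```python
from h import *
import cv2
cv2.imwrite("pics/wrist2.png",eyes.get_image("wrist")[:,:,::-1])
p,Rm,o=cur(); print(o["time_s"],p,o["grip_width"],o["force"]); print(np.round(Rm.as_matrix(),3))
# arc
q=lambda t: np.array([-.192*np.cos(t)+.01*np.sin(t), .192*np.sin(t)+.01*np.cos(t)])
ths=np.linspace(0,1.9,17)
d=np.diff([q(t) for t in ths],axis=0); print(np.round(d,4)) # world dx,dz
```

```text
4.375 [ 0.45534761 -0.03513992  0.04204076] 0.10269469942249831 [-6.70669439 -1.05158543  6.56992072]
[[-0.002 -0.003  1.   ]
 [-0.     1.     0.003]
 [-1.    -0.    -0.002]]
[[ 0.0025  0.0227]
 [ 0.0052  0.0222]
 [ 0.0078  0.0214]
 [ 0.0103  0.0204]
 [ 0.0126  0.019 ]
 [ 0.0148  0.0174]
 [ 0.0167  0.0155]
 [ 0.0185  0.0134]
 [ 0.0199  0.0111]
 [ 0.0211  0.0087]
 [ 0.022   0.0061]
 [ 0.0226  0.0035]
 [ 0.0228  0.0008]
 [ 0.0227 -0.0019]
 [ 0.0223 -0.0046]
 [ 0.0216 -0.0072]]
```

View pics/wrist2.png

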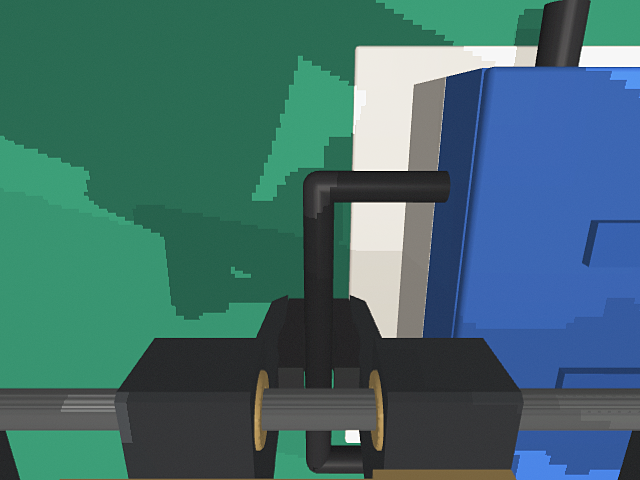

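Gripped: the opening reads about 9–10 mm and the bar is between the pads at (318,330). Now I swing along the arc, first half.

servo_tool(
  moves=[
    [[5,-0.0227,0,0.0025,0,0,0],[5,-0.0222,0,0.0052,0,0,0],[5,-0.0214,0,0.0078,0,0,0],[5,-0.0204,0,0.0103,0,0,0],[5,-0.019,0,0.0126,0,0,0],[5,-0.0174,0,0.0148,0,0,0]],
  ],
)

```text
time_s: 5.12
position: [0.5114, -0.035, 0.1655]
ee_rot: [-0.052, 1.566, -0.05]
force: [16.5, -0.9, -18.9]
grip_width: 0.093
```

Run:
```python
from h import *
import cv2
cv2.imwrite("pics/side3.png",eyes.get_image("side")[:,:,::-1])
p,Rm,o=cur(); print(o["time_s"],p,o["grip_width"],o["force"]); print(np.round(Rm.as_matrix(),3))
```

```text
5.175 [ 0.51447031 -0.03511294  0.16800727] 0.10082117826093057 [ 6.44614198  2.64386737 -5.76900514]
[[ 0.01  -0.002  1.   ]
 [-0.     1.     0.002]
 [-1.    -0.     0.01 ]]
```

View pics/side3.png

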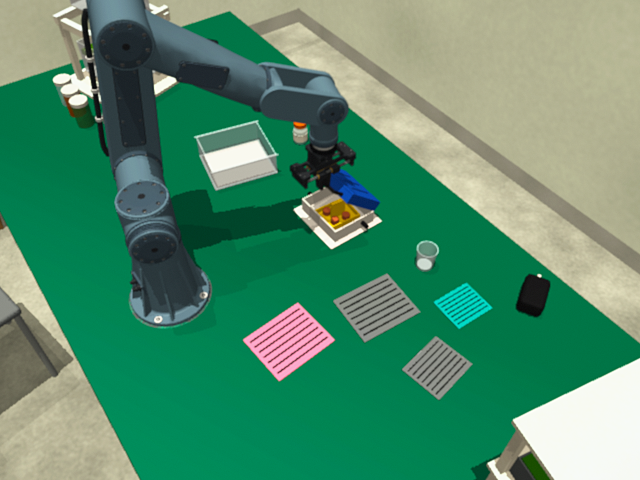

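Lid is rising and the tray with pucks is visible under it. Continuing the arc to about 1.88 rad.

servo_tool(
  moves=[
    [[5,-0.0155,0,0.0167,0,0,0],[5,-0.0134,0,0.0185,0,0,0],[5,-0.0111,0,0.0199,0,0,0],[5,-0.0087,0,0.0211,0,0,0],[5,-0.0061,0,0.022,0,0,0],[5,-0.0035,0,0.0226,0,0,0],[5,-0.0008,0,0.0228,0,0,0],[5,0.0019,0,0.0227,0,0,0],[5,0.0046,0,0.0223,0,0,0],[5,0.004,0,0.015,0,0,0],[5,0,0,0,0,0,0],[5,0,0,0,0,0,0]],
  ],
)

```text
time_s: 6.68
position: [0.7115, -0.0345, 0.2116]
ee_rot: [3.053, 1.567, 3.055]
force: [-3.6, -1.7, -9.8]
grip_width: 0.096
```

Run:
```python
from h import *
import cv2
cv2.imwrite("pics/side4.png",eyes.get_image("side")[:,:,::-1])
p,Rm,o=cur(); print(o["time_s"],p,o["grip_width"],o["force"]); print(np.round(Rm.as_matrix(),3))
g=p+Rm.apply([-.0187,0,0])-[.648,0,.05]; print(g, np.hypot(g[0],g[2]), np.pi-np.arctan2(g[2],g[0])-.052)
```

```text
6.725 [ 0.71134308 -0.03449038  0.2116862 ] 0.09795961475113982 [ -3.5887415   -1.52641907 -10.33118239]
[[-0.004 -0.002  1.   ]
 [ 0.     1.     0.002]
 [-1.     0.    -0.004]]
[ 0.06342265 -0.03449751  0.18038603] 0.19121074951591924 1.8568904903402215
```

View pics/side4.png

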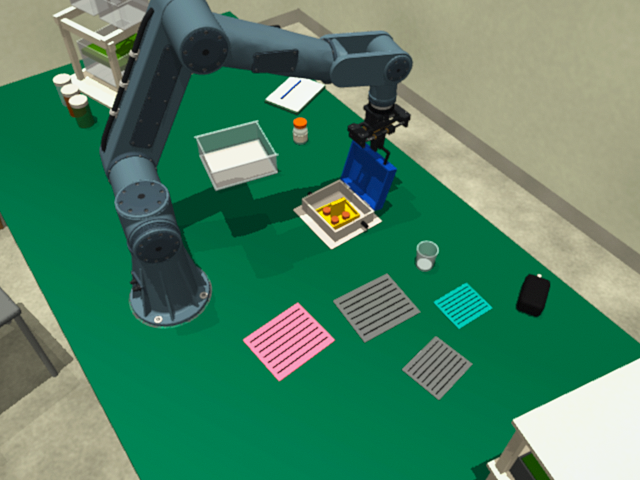

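Lid is at about 1.86 rad and held. I release, rise clear, and go to a viewing pose over the tray.

servo_tool(
  moves=[
    [[60,0,0,0,0,0,0],[60,0,0,0,0,0,0],[60,0,0,0,0,0,0],[60,-0.01,0,0,0,0,0],[60,-0.03,0,0,0,0,0],[60,-0.04,0,0,0,0,0],[60,-0.03,0,0,0,0,0],[60,0,0,-0.04,0,0,0],[60,0,0,-0.06,0,0,0],[60,0,0,-0.06,0,0,0],[60,0.01,0,-0.06,0,0,0],[60,0.02,0,0,-10,0,0],[60,0.02,0,0,-10,0,0],[60,0,0,0,-10,0,0],[60,0,0,0,-10,0,0],[60,0,0,0,-10,0,0],[60,0,0,0,-10,0,0],[60,0,0,0,-10,0,0],[60,0,0,0,-10,0,0],[60,0,0,0,-10,0,0]],
  ],
)

```text
time_s: 9.22
position: [0.4935, -0.0351, 0.2746]
ee_rot: [-1.873, 1.569, -0.294]
force: [-0.1, -0.2, -0.3]
grip_width: 0.599
```

Run:
```python
from h import *
import cv2,json
c=eyes.get_calibration("wrist");cv2.imwrite("pics/wrist5.png",eyes.get_image("wrist")[:,:,::-1])
json.dump({k:np.array(c[k]).tolist() for k in c if k in("mtx","cam_to_world")},open("w5.json","w"))
cv2.imwrite("pics/scene5.png",eyes.get_image("scene")[:,:,::-1])
cv2.imwrite("pics/side5.png",eyes.get_image("side")[:,:,::-1])
p,Rm,o=cur(); print(o["time_s"],p,o["grip_width"],o["force"],o["joint_pos"]); print(np.round(Rm.as_matrix(),3))
```

```text
9.375 [ 0.4934803  -0.0350649   0.27436876] 0.6034446423018208 [-0.49413253 -0.61553103 -0.21459627] [-3.11406882e-01 -3.32688027e-02  1.76232171e+00  7.49746582e-05
  1.41103376e+00 -1.88150985e+00]
[[ 0.001 -1.     0.001]
 [-0.     0.001  1.   ]
 [-1.    -0.001 -0.   ]]
```

View pics/wrist5.png

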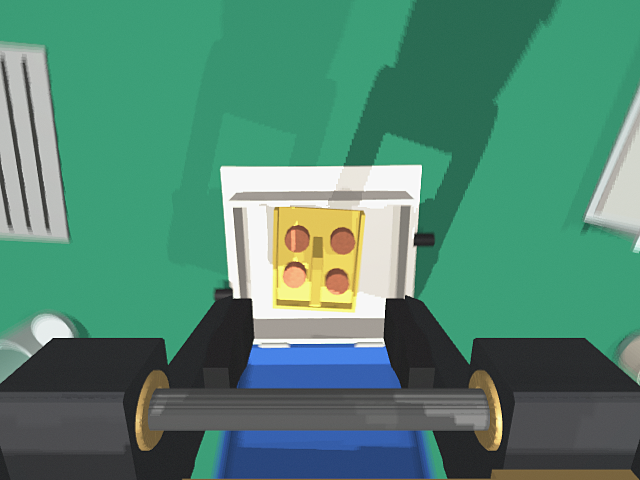

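View pics/side5.png

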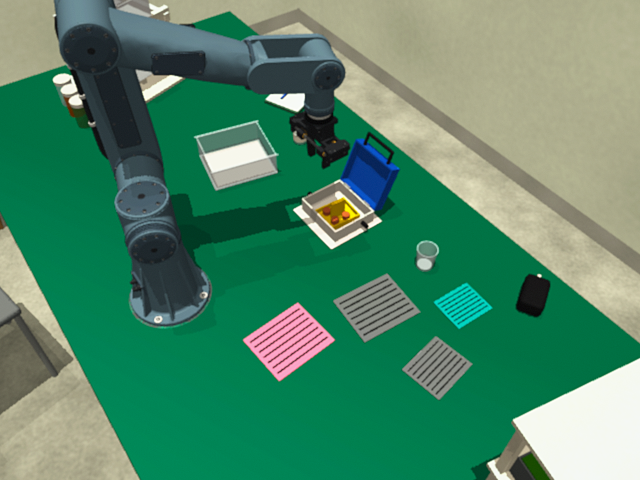

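The lid stands open by itself. The tray is in the wrist view around (318,258), open end at the top (toward the robot). Enlarging it.

Run:
```python
import cv2
a=cv2.imread("pics/wrist5.png"); cv2.imwrite("pics/c_w5.png",cv2.resize(a[195:325,255:385],None,fx=5,fy=5,interpolation=cv2.INTER_CUBIC)[:, :])
```

```text
(no output)
```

View pics/c_w5.png

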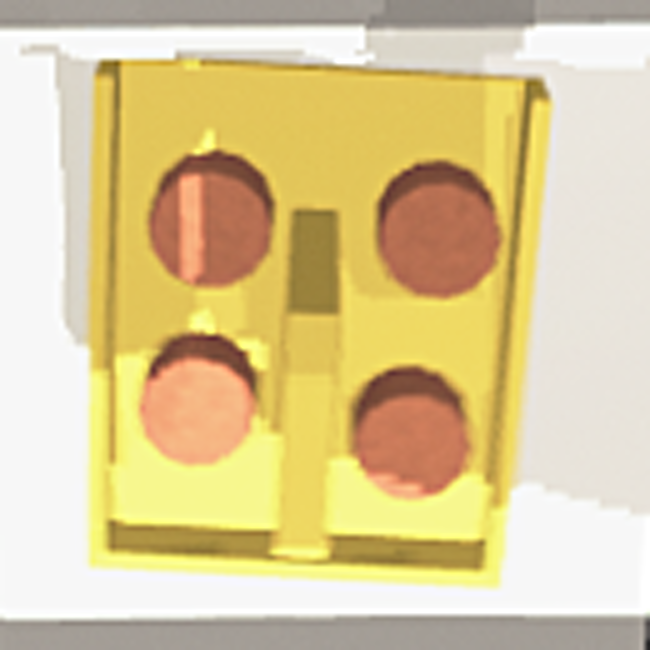

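Run:
```python
from h import *
import json
c=json.load(open("w5.json"))
px=[(90,565),(500,583),(98,62),(549,82),(287,315),(342,314),(273,555),(330,559)]
uv=[(255+a/5,195+b/5) for a,b in px]
L=[[.055,-.046,.025],[.055,.046,.025],[-.055,-.046,.025],[-.055,.046,.025],[-.025,-.005,.073],[-.025,.005,.073],[.025,-.005,.073],[.025,.005,.073]]
r,f=fit([("wrist",L,uv)],[.572,-.035,0],{"wrist":c}); print(r,f)
# case: inner rim near edge check
print(ray("wrist",(248,343),.05,c))
p,Rm,o=cur()
print(rel(p,Rm,[r[0],r[1],.0383],down(r[2]+np.pi/2)))
```

```text
[ 0.56687597 -0.03608707 -0.04280816] [-1.3  0.2  1.7  0.5 -1.2  1.7  0.7  2.3  0.1 -1.9  0.1 -1.2  0.4 -0.4
 -0.4 -0.7]
[ 0.64738754 -0.10711789  0.05      ]
(array([ 0.23617577, -0.07305246, -0.00087834]), array([ 2.4123198 , -0.02058212,  0.08390988]))
```

servo_tool(
  moves=[
    [[50,0,-0.015,0,0.6,0,0],[50,0,-0.03,0,0.9,0,0],[50,0.01,-0.02,-0.001,0.9,0,0],[50,0.03,-0.008,0,0,0,0],[50,0.04,0,0,0,0,0],[50,0.04,0,0,0,0,0],[50,0.03,0,0,0,0,0],[50,0.02,0,0,0,0,0],[50,0,0,0,0,0,0]],
  ],
)

```text
time_s: 10.5
position: [0.5655, -0.0367, 0.1015]
ee_rot: [1.316, 1.567, 2.845]
force: [0.1, -0.9, 0.3]
grip_width: 0.503
```

Run:
```python
from h import *
import cv2
cv2.imwrite("pics/wrist6.png",eyes.get_image("wrist")[:,:,::-1])
p,Rm,o=cur(); print(o["time_s"],p,o["grip_width"],o["force"]); print(np.round(Rm.as_matrix(),3))
print(rel(p,Rm,[.567,-.036,.0383],down(-.043+np.pi/2)))
L=[[-.025,-.005,.073],[-.025,.005,.073],[.025,-.005,.073],[.025,.005,.073]]
print(proj("wrist",world([.567,-.036,-.043],L)))
```

```text
10.55 [ 0.56639949 -0.03691177  0.10293327] 0.49994969664198835 [-0.40332065  0.07070768  0.28709748]
[[-0.001 -0.999  0.041]
 [ 0.     0.041  0.999]
 [-1.     0.001  0.   ]]
(array([ 0.0646329 , -0.00063818,  0.00091245]), array([ 0.10520509,  0.02055676, -0.06712095]))
[[309.33530562 238.02663838]
 [331.4554394  238.07106592]
 [309.80404888 335.23751869]
 [330.21035861 335.27260669]]
```

View pics/wrist6.png

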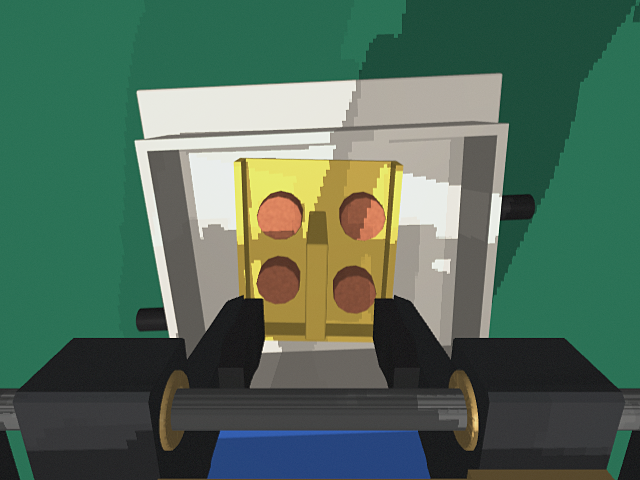

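The wrist view shows the fin top at u 307–328, v 244–340, so about 3 mm further in x than fitted. I correct for that, descend and grip.

servo_tool(
  moves=[
    [[50,0.015,-0.002,0,0,0,0],[50,0.02,-0.001,0,0,0,0],[50,0.015,0,0,0,0,0],[50,0.01,0,0,0,0,0],[50,0.004,0,0,0,0,0],[50,0,0,0,0,0,0],[25,0,0,0,0,0,0],[15,0,0,0,0,0,0],[3,0,0,0,0,0,0],[3,0,0,0,0,0,0],[3,0,0,0,0,0,0],[3,0,0,0,0,0,0]],
  ],
  squeeze=30,
)

```text
time_s: 12.05
position: [0.5693, -0.0372, 0.0397]
ee_rot: [-2.022, 1.57, -0.491]
force: [-0.5, -0.2, 2.9]
grip_width: 0.108
```

Run:
```python
from h import *
import cv2
cv2.imwrite("pics/wrist7.png",eyes.get_image("wrist")[:,:,::-1])
p,Rm,o=cur(); print(o["time_s"],p,o["grip_width"],o["force"]); print(np.round(Rm.as_matrix(),3))
```

```text
12.1 [ 0.56931577 -0.03723019  0.03968036] 0.11063799072746423 [-0.96928437 -0.53074367  3.92691889]
[[ 0.    -0.999  0.04 ]
 [-0.     0.04   0.999]
 [-1.    -0.    -0.   ]]
```

View pics/wrist7.png

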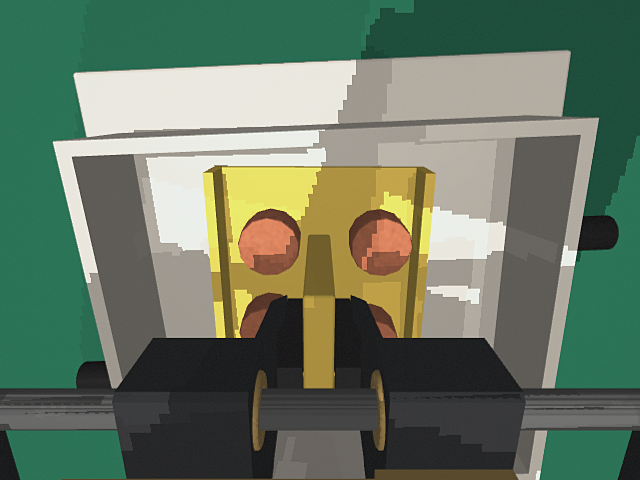

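Fin is gripped (about 9.7 mm). Now a gentle level lift.

servo_tool(
  moves=[
    [[3,-0.003,0,0,0,0,0],[3,-0.006,0,0,0,0,0],[3,-0.01,0,0,0,0,0],[3,-0.015,0,0,0,0,0],[3,-0.018,0,0,0,0,0],[3,-0.018,0,0,0,0,0],[3,-0.018,0,0,0,0,0],[3,-0.018,0,0,0,0,0],[3,-0.018,0,0,0,0,0],[3,-0.013,0,0,0,0,0],[3,-0.008,0,0,0,0,0],[3,-0.004,0,0,0,0,0],[3,0,0,0,0,0,0],[3,0,0,0,0,0,0]],
  ],
)

```text
time_s: 13.85
position: [0.5688, -0.0371, 0.1877]
ee_rot: [1.359, 1.57, 2.891]
force: [-0.2, 0.7, -1.9]
grip_width: 0.107
```

Run:
```python
from h import *
import cv2
cv2.imwrite("pics/wrist8.png",eyes.get_image("wrist")[:,:,::-1])
a=eyes.get_image("side")[:,:,::-1]; cv2.imwrite("pics/side8.png",cv2.resize(a[90:250,180:420],None,fx=3,fy=3))
p,Rm,o=cur(); print(o["time_s"],p,o["grip_width"],o["force"],o["joint_pos"]); print(np.round(Rm.as_matrix(),3))
# target: tray origin over tub, yaw -.22
tub=[.4388,.3597,-.22]
w=world(tub,[[.05,0,.2]])[0]; print(w, rel(p,Rm,w,down(-.22+np.pi/2)))
```

```text
13.95 [ 0.56882471 -0.03705937  0.18781654] 0.11268811737255235 [ 0.17566807  0.52259095 -1.26685206] [-2.73213186e-01  2.20589392e-01  1.66736463e+00 -2.11055858e-06
  1.25469586e+00 -1.80438043e+00]
[[-0.001 -0.999  0.04 ]
 [ 0.     0.04   0.999]
 [-1.     0.001  0.   ]]
[0.48759487 0.34878852 0.2       ] (array([-0.01199139,  0.09646504,  0.38232972]), array([ 1.03345288e+01,  8.55440964e-03, -6.00504986e-02]))
```

View pics/wrist8.png

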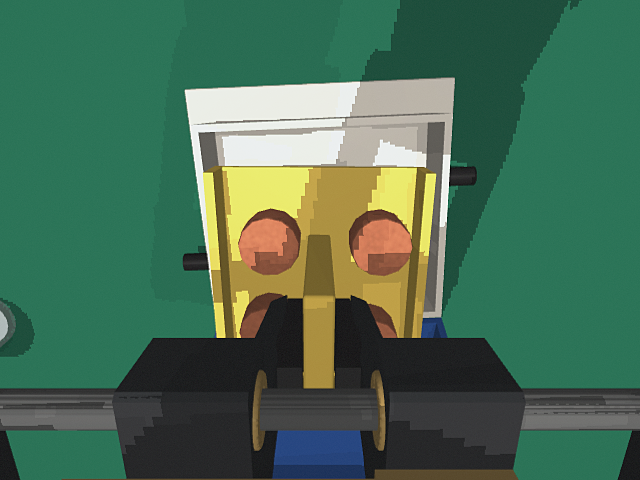

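View pics/side8.png

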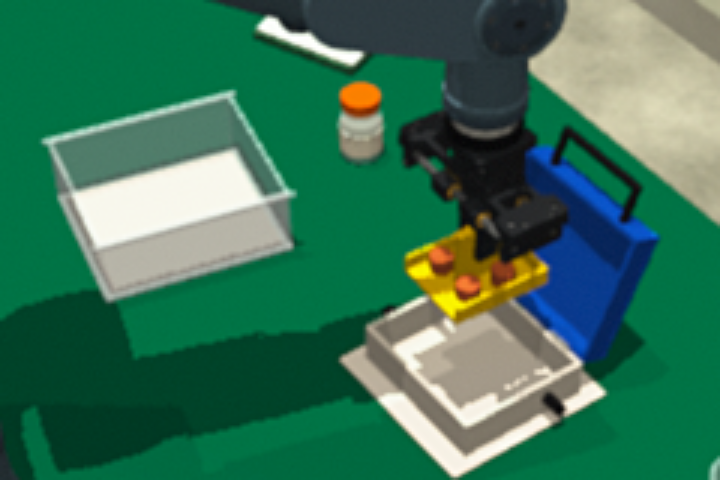

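All pucks are on the tray and it is level. Carrying it to the tub.

servo_tool(
  moves=[
    [[3,0,0.002,0.008,0,0,0],[3,0,0.004,0.016,0,0,0],[3,0,0.006,0.024,0,0,0],[3,0,0.008,0.03,0,0,0],[3,0,0.008,0.032,0,0,0],[3,0,0.008,0.032,0,0,0],[3,0,0.008,0.032,0,0,0],[3,0,0.008,0.032,0,0,0],[3,0,0.008,0.032,0,0,0],[3,0,0.008,0.032,0,0,0],[3,0,0.008,0.032,0,0,0],[3,0,0.008,0.03,0,0,0],[3,0,0.006,0.024,0,0,0],[3,0,0.004,0.016,0,0,0],[3,0,0.002,0.01,0,0,0],[3,0,0,0,2.3,0,0],[3,0,0,0,4,0,0],[3,0,0,0,4,0,0],[3,0,0,0,0,0,0]],
  ],
)

```text
time_s: 16.32
position: [0.4885, 0.3481, 0.1884]
ee_rot: [3.102, 1.571, -1.829]
force: [-0.6, 0.5, -1.2]
grip_width: 0.11
```

Run:
```python
from h import *
import cv2
cv2.imwrite("pics/wrist9.png",eyes.get_image("wrist")[:,:,::-1])
a=eyes.get_image("scene")[:,:,::-1]; cv2.imwrite("pics/scene9.png",cv2.resize(a[130:290,400:580],None,fx=4,fy=3.7))
p,Rm,o=cur(); print(o["time_s"],p,o["grip_width"],o["force"],o["joint_pos"]); print(np.round(Rm.as_matrix(),3))
tub=[.4388,.3597,-.22]
w=world(tub,[[.05,0,.128]])[0]; print(w, rel(p,Rm,w,down(-.22+np.pi/2)))
```

```text
16.425 [0.48839853 0.34813122 0.18838179] 0.11101379578924743 [-0.32728476  0.33436047 -1.47031148] [ 4.21620135e-01  2.82622935e-01  1.58953194e+00 -9.23919003e-05
  1.26957232e+00 -9.30739758e-01]
[[-0.    -0.976  0.217]
 [-0.     0.217  0.976]
 [-1.     0.    -0.   ]]
[0.48759487 0.34878852 0.128     ] (array([0.06038177, 0.00092365, 0.00047668]), array([ 0.09115664, -0.0086609 , -0.00315676]))
```

View pics/wrist9.png

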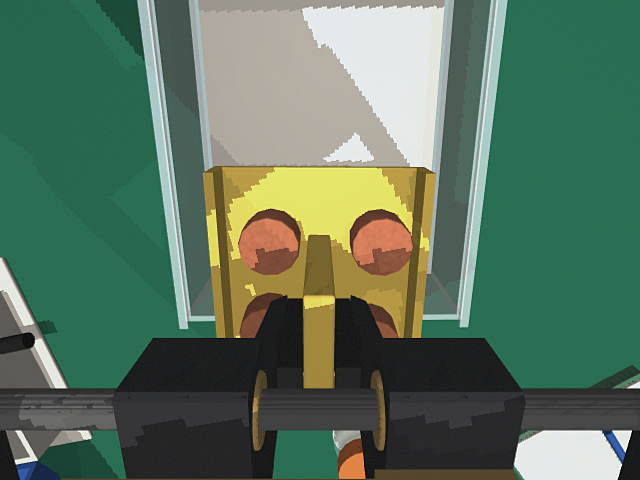

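View pics/scene9.png

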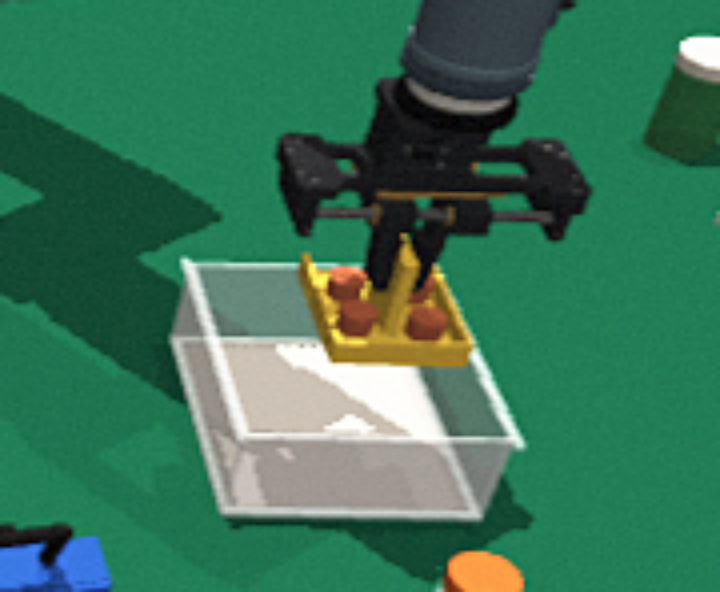

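The tray is over the tub with its open end facing the tub middle. I lower it, then tip.

servo_tool(
  moves=[
    [[3,0.006,0,0,0,0,0],[3,0.014,0,0,0,0,0],[3,0.018,0,0,0,0,0],[3,0.014,0,0,0,0,0],[3,0.007,0,0,0,0,0],[3,0,0,0,0,0,-2],[3,0,0,0,0,0,-3],[3,0,0,0,0,0,-3],[3,0,0,0,0,0,-3],[3,0,0,0,0,0,-3],[3,0,0,0,0,0,-3],[3,0,0,0,0,0,-4],[3,0,0,0,0,0,-4],[3,0,0,0,0,0,-4],[3,0,0,0,0,0,-4],[3,0,0,0,0,0,-4],[3,0,0,0,0,0,-4],[3,0,0,0,0,0,0],[3,0,0,0,0,0,0],[3,0,0,0,0,0,0]],
  ],
)

```text
time_s: 18.92
position: [0.4891, 0.3486, 0.1303]
ee_rot: [-1.569, 0.855, -0.218]
force: [0.2, 0.7, -1.8]
grip_width: 0.111
```

Run:
```python
from h import *
import cv2
cv2.imwrite("pics/wrist10.png",eyes.get_image("wrist")[:,:,::-1])
a=eyes.get_image("scene")[:,:,::-1]; cv2.imwrite("pics/scene10.png",cv2.resize(a[130:290,400:580],None,fx=4,fy=3.7))
p,Rm,o=cur(); print(o["time_s"],p,o["grip_width"],o["force"],o["joint_pos"]); print(np.round(Rm.as_matrix(),3))
```

```text
19.025 [0.48891518 0.34840247 0.12999891] 0.11010379030310734 [-0.11223599  0.53637359 -1.30243678] [ 0.69196606  0.25083675  1.95178201 -0.94935188  0.69148108  0.02387306]
[[ 0.641 -0.736  0.218]
 [-0.143  0.165  0.976]
 [-0.755 -0.656  0.001]]
```

View pics/wrist10.png

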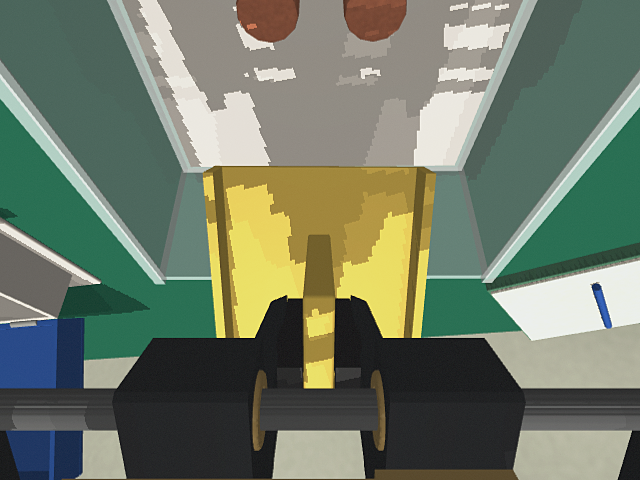

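View pics/scene10.png

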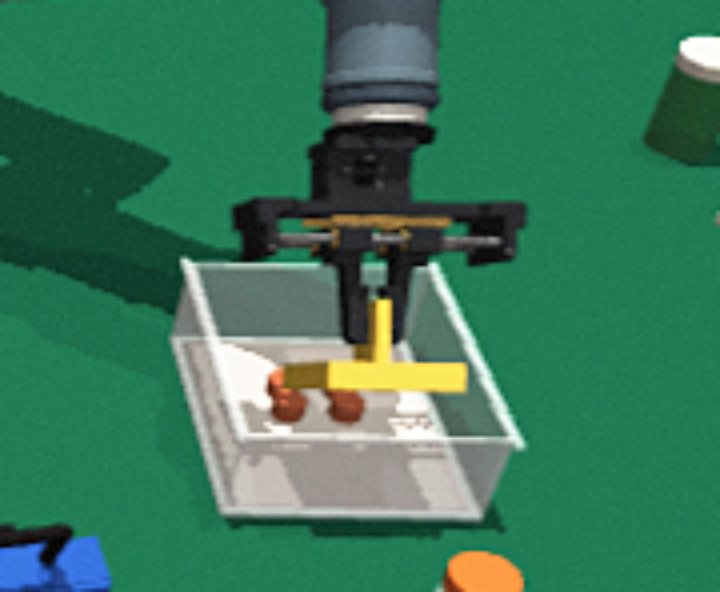

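The tray looks empty and the pucks lie in the tub. I rise, level out, then check.

servo_tool(
  moves=[
    [[3,-0.008,-0.007,0,0,0,0],[3,-0.015,-0.013,0,0,0,0],[3,-0.019,-0.016,0,0,0,0],[3,-0.019,-0.016,0,0,0,0],[3,-0.015,-0.013,0,0,0,0],[3,-0.008,-0.007,0,0,0,0],[3,0,0,0,0,0,5],[3,0,0,0,0,0,7],[3,0,0,0,0,0,8],[3,0,0,0,0,0,8],[3,0,0,0,0,0,7],[3,0,0,0,0,0,6],[3,0,0,0,0,0,0]],
  ],
)

```text
time_s: 20.65
position: [0.489, 0.3476, 0.2396]
ee_rot: [-2.676, 1.57, -1.326]
force: [1.0, 0.1, -1.1]
grip_width: 0.109
```

Run:
```python
from h import *
import cv2
a=eyes.get_image("scene")[:,:,::-1]; b=eyes.get_image("side")[:,:,::-1]
cv2.imwrite("pics/both11.png",np.hstack([cv2.resize(a[110:290,400:580],(400,400)),cv2.resize(b[60:220,150:310],(400,400))]))
p,Rm,o=cur(); print(o["time_s"],p,o["grip_width"],o["force"],o["joint_pos"]); print(np.round(Rm.as_matrix(),3))
print(rel(p,Rm,[.44,0,.22],down(-.08+np.pi/2)),rel(p,Rm,[.4485,-.38,.22],down(-.08+np.pi/2)))
```

```text
20.75 [0.48742797 0.34827366 0.23949083] 0.11274937961971258 [-0.20135975  0.96882541 -0.56436905] [ 4.23094660e-01  2.32927121e-01  1.54360289e+00 -1.20175836e-03
  1.36470371e+00 -9.27857648e-01]
[[ 0.001 -0.976  0.218]
 [-0.001  0.218  0.976]
 [-1.    -0.001 -0.001]]
(array([ 0.01977459, -0.02955862, -0.35022722]), array([-7.99839275, -0.04552189,  0.05386731])) (array([ 0.02013304, -0.1206326 , -0.71924978]), array([-7.99839275, -0.04552189,  0.05386731]))
```

View pics/both11.png

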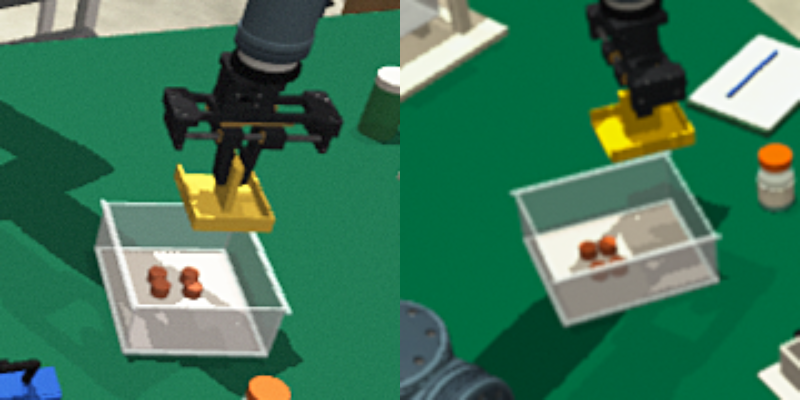

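All four pucks are in the tub: scene crop (158,275), (160,290), (190,275), (192,290). The tray is empty. Carrying it to the pad on the near side of the lid.

servo_tool(
  moves=[
    [[3,0,-0.002,-0.01,0,0,0],[3,0,-0.003,-0.02,0,0,0],[3,0,-0.006,-0.035,0,0,0],[3,0,-0.0076,-0.0453,0,0,0],[3,0,-0.0076,-0.0453,0,0,0],[3,0,-0.0076,-0.0453,0,0,0],[3,0,-0.0076,-0.0453,0,0,0],[3,0,-0.0076,-0.0453,0,0,0],[3,0,-0.0076,-0.0453,0,0,0],[3,0,-0.0076,-0.0453,0,0,0],[3,0,-0.0076,-0.0453,0,0,0],[3,0,-0.0076,-0.0453,0,0,0],[3,0,-0.0076,-0.0453,0,0,0],[3,0,-0.0076,-0.0453,0,0,0],[3,0,-0.0076,-0.0453,0,0,0],[3,0,-0.0076,-0.0453,0,0,0],[3,0,-0.006,-0.035,0,0,0],[3,0,-0.003,-0.02,0,0,0],[3,0,-0.002,-0.01,0,0,0]],
  ],
)

```text
time_s: 23.12
position: [0.4484, -0.3799, 0.24]
ee_rot: [1.11, 1.571, 2.461]
force: [0.2, 0.0, -1.2]
grip_width: 0.112
```

servo_tool(
  moves=[
    [[3,0.01,0,0,-2,0,0],[3,0.02,0,0,-3,0,0],[3,0.025,0,0,-3,0,0],[3,0.025,0,0,0,0,0],[3,0.02,0,0,0,0,0],[3,0.01,0,0,0,0,0],[3,0,0,0,0,0,0]],
  ],
)

```text
time_s: 24.0
position: [0.449, -0.3782, 0.1293]
ee_rot: [0.701, 1.569, 2.194]
force: [-0.2, 0.5, -0.7]
grip_width: 0.109
```

Run:
```python
from h import *
import cv2
cv2.imwrite("pics/wrist12.png",eyes.get_image("wrist")[:,:,::-1])
a=eyes.get_image("scene")[:,:,::-1]; b=eyes.get_image("side")[:,:,::-1]
cv2.imwrite("pics/both12.png",np.hstack([cv2.resize(a[150:350,140:340],(400,400)),cv2.resize(b[200:400,280:480],(400,400))]))
p,Rm,o=cur(); print(o["time_s"],p,o["grip_width"],o["force"],o["joint_pos"]); print(np.round(Rm.as_matrix(),3))
print(rel(p,Rm,[.4485,-.38,.04],down(-.08+np.pi/2)))
```

```text
24.15 [ 0.44959067 -0.37970315  0.13106127] 0.1100833065051915 [-0.12169114 -0.32219752 -1.39595088] [-9.02869175e-01  3.25119508e-01  1.66165185e+00  1.39004749e-05
  1.15315333e+00 -2.39453206e+00]
[[ 0.001 -0.997  0.079]
 [-0.001  0.079  0.997]
 [-1.    -0.001 -0.001]]
(array([ 0.09106039,  0.00116784, -0.00027149]), array([ 0.04932771, -0.06959357,  0.06550109]))
```

View pics/wrist12.png

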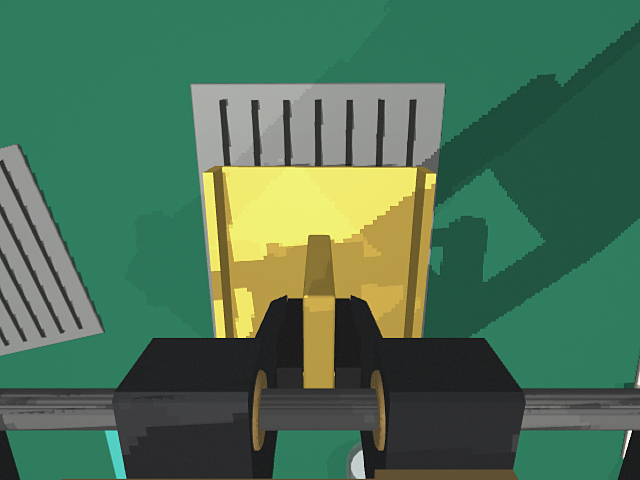

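View pics/both12.png

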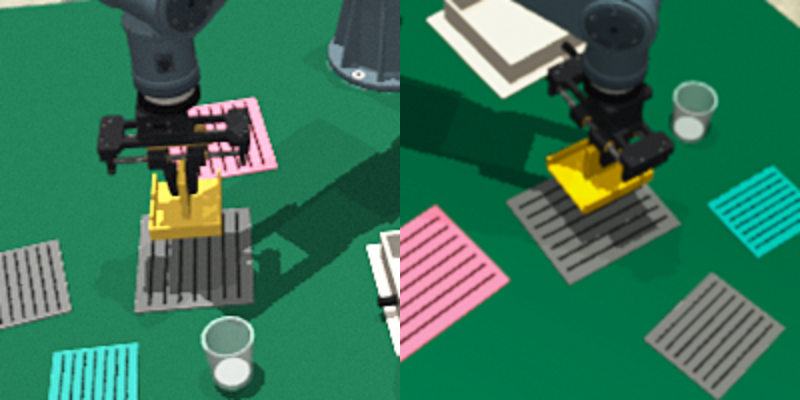

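The tray is over the large grey pad and aligned with it. Lowering gently.

servo_tool(
  moves=[
    [[3,0.01,0,0,0,0,0],[3,0.02,0,0,0,0,0],[3,0.02,0,0,0,0,0],[3,0.016,0,0,0,0,0],[3,0.01,0,0,0,0,0],[3,0.006,0,0,0,0,0],[3,0.004,0,0,0,0,0],[3,0.003,0,0,0,0,0],[3,0.002,0,0,0,0,0],[3,0,0,0,0,0,0],[3,0,0,0,0,0,0]],
  ],
)

```text
time_s: 25.52
position: [0.4492, -0.3796, 0.0393]
ee_rot: [-2.404, 1.57, -0.913]
force: [-0.8, -0.1, -2.4]
grip_width: 0.113
```

servo_tool(
  moves=[
    [[3,0.001,0,0,0,0,0],[3,0.0005,0,0,0,0,0],[3,0,0,0,0,0,0]],
  ],
)

```text
time_s: 25.9
position: [0.4493, -0.3797, 0.0387]
ee_rot: [-2.538, 1.57, -1.046]
force: [-2.7, 1.9, 6.2]
grip_width: 0.113
```

Contact (+6 N). I open and retreat straight up.

servo_tool(
  moves=[
    [[20,0,0,0,0,0,0],[35,0,0,0,0,0,0],[45,0,0,0,0,0,0],[45,0,0,0,0,0,0],[45,-0.006,0,0,0,0,0],[45,-0.015,0,0,0,0,0],[45,-0.03,0,0,0,0,0],[45,-0.03,0,0,0,0,0],[45,-0.03,0,0,0,0,0],[45,-0.03,0,0,0,0,0],[45,-0.02,0,0,0,0,0],[45,0,0,0,0,0,0]],
  ],
)

```text
time_s: 27.4
position: [0.45, -0.3805, 0.2016]
ee_rot: [-2.396, 1.565, -0.905]
force: [-0.8, -0.2, -0.7]
grip_width: 0.448
```

Run:
```python
from h import *
import cv2
for n in("scene","side","wrist"): cv2.imwrite(f"pics/{n}13.png",eyes.get_image(n)[:,:,::-1])
p,Rm,o=cur(); print(o["time_s"],p,o["grip_width"],o["force"])
```

```text
27.55 [ 0.4486901  -0.37898844  0.19786828] 0.4535852089489903 [-0.46378076 -0.0814642   0.56558059]
```

View pics/scene13.png

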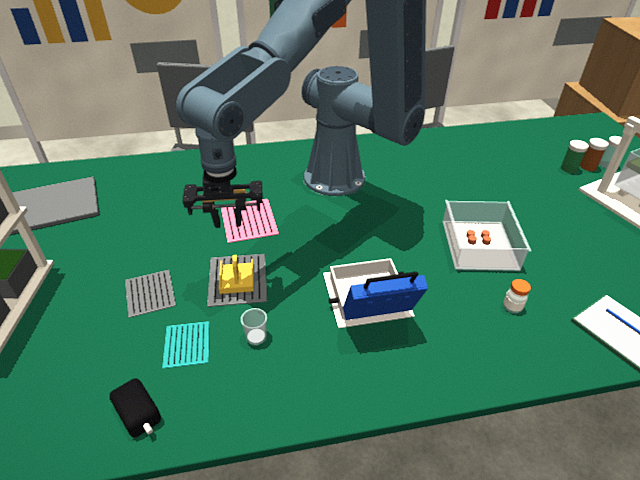

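View pics/wrist13.png

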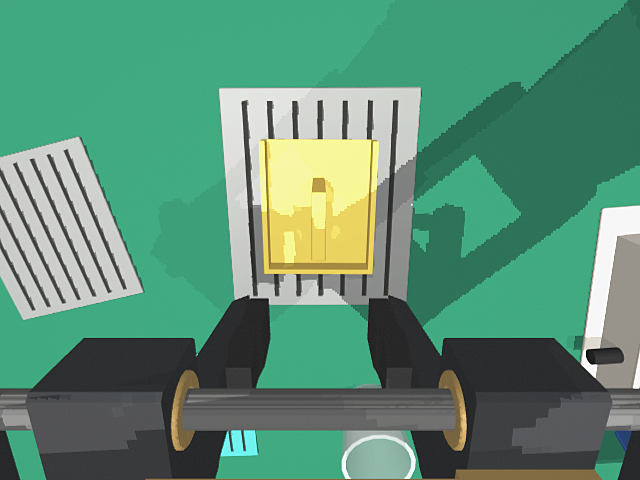

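View pics/side13.png

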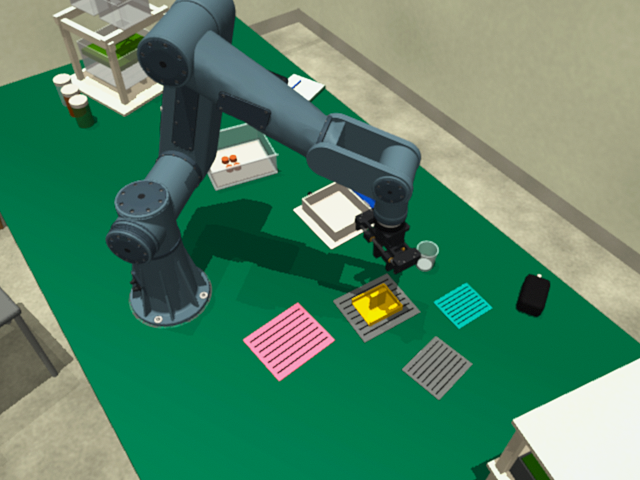

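The tray stands flat and centred on the grey pad (237,278). Four pucks are in the tub (472–487, 234–240), the lid is open, and the jar and beaker have not moved. Handing in.

```bash
python3 -c "
from rig import ticket; print(ticket.job_done())"
```

```text
the job is handed in; nothing more can be done
None
```

The job is done and handed in at about 27.6 s of the 67 s allowed; the hand-in gives no verdict. I swung the lid back by its handle and released it at about 1.86 rad. I then lifted the tray level with all four pucks, tipped them off its open end into the tub at about 41°, and set the empty tray on the large grey ribbed pad.

**Last checks, from the pictures after I backed away:**
- **Lid:** it stands open by itself. I judged this by eye and did not measure its resting angle.
- **Pucks:** all four are in the tub.
- **Tray:** it sits flat near the middle of the pad, set down with about 6 N of contact.
- **Jar and beaker:** both look unmoved.
- **Robot:** the gripper is open and well above the tray, touching nothing.

**One disagreement along the way:** the fitted tray position was about 3 mm off in x against the closer wrist view. I corrected it before gripping the fin.

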